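# Unclip the charged battery pack and hold it out over the polishing mat

### The job

The polisher on the cork mat has no battery: fetch it the charged pack, the one in the charger with the green lamp. Pinch the pack's two blue side catches together between the fingers and lift it up out of the charger, bring it over the cork mat and finish there still holding it by its catches, upright, steady and with its foot at least 10 cm above the mat, ready to be handed over; do not put it down. Leave the pack under the red lamp seated, do not touch the wet black panel, and do not shift the polisher or anything else on the bench.

Things in the scene. Friction and masses are not known exactly. Their poses are not given: they have to be found in the camera images.
- pack_green: The charged battery pack to fetch: black, about 0.26 kg, stem down in the green-lamp charger, yaw as the charger's. Origin: centre of the stem's underside, its lowest point (22 mm above the bench when seated), z up. Stem 37 (x) x 41 (y) x 40 mm, inside the socket; above it the head, 66 (x) x 44 (y) mm, z 40 to 92, resting on the charger. A blue ribbed catch on each y side of the head.
- pack_green_top (a point): Centre of the top face of that pack's head, 92 mm above its origin (114 mm above the bench when seated). Nothing stands above it. The pack comes straight up (+z) out of the socket once both catches are fully in, and is clear of it after 40 mm.
- catch_left_pad (a point): Middle of the outer face of the blue thumb pad on the pack's +y side: 70 mm above the pack's origin (22 mm below its top), 28.5 mm out from its middle when sprung out, 22.5 mm when pressed in, so 57 mm over both pads sprung out and 45 mm pinched (then nearly flush with the 44 mm head). Pad 24 mm wide (x), 26 mm tall.
- catch_right_pad (a point): The same on the pack's -y side.
- catch_left (a joint): Inward travel of the +y catch (m): 0 sprung out, 0.006 fully in, against a spring of 2.4 N at first and 7 N fully in. Sprung out, a lug at its foot hooks 4 mm under a ledge in the charger's socket and locks the pack down; it passes the ledge freely when in by 0.005 or more.
- catch_right (a joint): The same for the catch on the pack's -y side. Both must be in at once for the pack to come out.
- charger_green: Dark grey single-bay charger whose lamp glows green (pack ready), screwed to the bench: 110 (x) x 84 (y) mm foot, 62 mm tall at the socket. Origin: on the bench, under the middle of the socket; z up. The lamp (16 x 34 mm) is on a 44 mm high deck at its +x end. Socket tower 74 (x) x 72 (y) mm, top at 62 mm.
- charger_red: The same charger with a red lamp (still charging), screwed to the bench; it holds the other pack. The two chargers may be either way round.
- pack_red: The identical pack still charging in the red-lamp charger; it stays there. Same shape and origin as the other pack.
- mat: Cork mat lying on the bench, fixed, 220 (x) x 180 (y) x 3 mm. Origin: centre of its underside.
- polisher: Cordless polisher without its battery, lying on the cork mat: 203 mm long (x from -110 to 93 mm), 76 mm wide, 75 mm tall, 0.75 kg. Orange foam pad at the +x end. Origin: underside, near its middle.
- wet_panel: Black lacquer panel with a fresh painted design, still wet, 140 (x) x 260 (y) mm, its top 25 mm above the bench, fixed. Origin: on the bench, under its middle.
- red_bowl: Red lacquer bowl, 110 mm across, 55 mm tall; origin at the centre of its underside.
- wash_bottle: Whitish squeeze bottle with a bent spout, 64 mm across, 190 mm tall; the spout reaches 50 mm to its +x. Origin: centre of the underside.
- paper_roll: White paper roll standing upright, 90 mm across, 95 mm tall; origin at the centre of its underside.
- mug: Blue mug, 80 mm across, 90 mm tall, handle at +y; origin at the centre of its underside.
- brush: Flat lacquer brush, about 200 mm long, lying along its x; origin on the underside near its middle.
- jar: Small jar of polishing compound, 56 mm across, 55 mm tall; origin at the centre of its underside.
- sanding_block: Cork sanding block, 70 x 40 x 28 mm; origin at the centre of its underside.
Things that resemble listed ones, but are neither listed nor needed, are in the scene too. What is shaped like the pack_red but yellow is not meant.

How it is judged:
By the outcome, as a careful person would: the job done as asked, in the order asked, and still so for the second after the job is handed in, while the arm keeps its last pose, push and grip.
It also fails if it takes over 38 s, if anything falls off the work surface, if the arm or the gripper's body presses on something with over 40 N, if the wrist force passes 120 N, or if a joint passes its speed limit or range.

### The arm

A 6-joint arm with a two-finger parallel gripper is mounted at the origin on the work surface. World frame = base frame: x ahead of the robot, y to its left, z up, the work surface at z = 0. Lengths are in m, angles in degrees, forces in N, time in s.
With the tool pointing down it reaches from about 0.325 to 0.775 m from the base axis. Payload 5.5 kg.
Tool frame: the origin (TCP) lies at the centre of the arm's flange, where the gripper is bolted on; the fingertips stand 182 mm ahead of it and the grasp point (between the pads) lies 163 mm ahead of it; z points along the fingers, y is the direction in which the jaws open and shut (so a half turn about z gives the same grasp; the last joint's range is limited). The gripper opens to 88 mm and grips with 3 to 60 N. Pads are 20 mm wide; open, the fingers measure 115 mm over their backs; the gripper's body (75 mm by 178 mm) begins 61 mm behind the grasp point.
Start: joints at [-76.358, 5.22, 70.514, -0, 104.267, -3.249], TCP at [0.174, -0.574, 0.405] pointing down, gripper open.
Joint ranges: [-164.24, 164.24], [-49.07, 125.15], [9.68, 141.18], [-86.29, 266.29], [3.28, 154.24], [-151.56, 151.56]. Speed limits (degrees/s): [147.25, 147.25, 172.46, 180, 180, 180].

### API

Orientations are given as [roll, pitch, yaw] about the fixed x, y, z axes, in that order (R = Rz(yaw) Ry(pitch) Rx(roll)).
In Python, from station import r gives the robot as it stands. The module is installed in compiled form; this text tells all that it offers. Calls block until the motion is done:
- r.reach(position, orientation): joint-space move of the TCP to a pose.
- r.servo_line(position, rotation=None, speed=0.15): straight line of the TCP; rotation=None keeps the orientation; speed is the mean speed in m/s.
- r.move_joints(angles): joint-space move.
- r.let_go() and r.grab(squeeze=None): open the fingers fully, or close them until they stop; squeeze is the grip in N (None keeps the last).
- r.wait(seconds).
- r.inverse_kinematics(position, orientation): joint angles nearest the present ones, or None.
- r.sense(): the state.
- r.snapshot(name): name is "scene" or "top" or "wrist"; returns a dict with "frame" (384x512x3 uint8, red, green, blue), "fx", "fy", "cx", "cy" (pixels), "dist_coeffs" ([k1, k2, p1, p2, k3] as OpenCV has them; the pictures are not rectified), "R" (3x3) and "t" (3): a world point X has camera coordinates R X + t. Camera axes: x right, y down, z forward; pixel columns grow to the right and rows downward; lengths in m; the calibration is good to about 2 mm. A picture is of the moment at which its call begins. There is no depth.
A pose or a line that the arm cannot do raises r.IKError and nothing moves.
- r.hand_in(): hands the job in, once; it reports no verdict.
The state is a dict: "clock": time; "joints": joint angles; "joint_vel": joint speeds; "joint_torque": joint torques, N m; "tcp_pos": TCP position; "orientation": TCP orientation; "contact_force": force on the tool from outside, world axes, zero at the start; "torque": the same for the moment, N m; "opening": finger opening in m.
Only numpy, scipy, OpenCV 4.12 (cv2) and the standard library are available. Lean on these libraries where they do the work, as an engineer would, in place of code of your own. Each camera call takes 0.05 s, during which the arm holds its last target.

## Working session

There is one attempt and no reset: what is moved stays moved. The work goes in short steps, each a Python script; the robot and the scene stay as the last script left them, time stands still between calls to the robot, and variables do not carry over. Pictures are saved under pics/ and viewed, and the job is handed in when it is done.

```bash
mkdir -p pics; cat > h.py <<'E'
import numpy as np,cv2,pickle
def save(s,n):
    pickle.dump(s,open(f'pics/{n}.pkl','wb')); cv2.imwrite(f'pics/{n}.png',s['frame'][:,:,::-1])
def load(n): return pickle.load(open(f'pics/{n}.pkl','rb'))
def K(s): return np.array([[s['fx'],0,s['cx']],[0,s['fy'],s['cy']],[0,0,1.]])
def ray(s,uv):
    p=cv2.undistortPoints(np.array([[uv]],float),K(s),np.array(s['dist_coeffs'],float))[0,0]
    R=np.array(s['R']);t=np.array(s['t']);return -R.T@t, R.T@np.array([p[0],p[1],1])
def atz(s,uv,z):
    c,d=ray(s,uv); return c+d*(z-c[2])/d[2]
def proj(s,X):
    X=np.atleast_2d(np.array(X,float)); rv=cv2.Rodrigues(np.array(s['R'],float))[0]
    return cv2.projectPoints(X,rv,np.array(s['t'],float),K(s),np.array(s['dist_coeffs'],float))[0][:,0]
def crop(n,x0,y0,x1,y1,f,out):
    im=cv2.imread(f'pics/{n}.png')[y0:y1,x0:x1]; cv2.imwrite(f'pics/{out}.png',cv2.resize(im,None,fx=f,fy=f,interpolation=cv2.INTER_CUBIC))
E
python3 - <<'E'
from station import r
from h import *
for n in ['scene','top','wrist']:
    s=r.snapshot(n); save(s,n); print(n,-np.array(s['R']).T@np.array(s['t']),s['fx'])
print(r.sense())
E
```

```text
scene [ 1.85346075 -0.45559795  1.16262449] 471.28408257828846
top [ 0.28663377 -0.01258413  1.39836796] 420.90448640457
wrist [ 0.25445357 -0.54991201  0.38361177] 278.3751641888552
{'clock': 0.15, 'joints': array([-7.63577290e+01,  5.25365149e+00,  7.05652716e+01, -9.66345166e-05,
        1.04266038e+02, -3.24951296e+00]), 'joint_vel': array([-0.04962324, -0.23543624, -0.22501053, -0.11219157,  0.02189917,
       -0.0724678 ]), 'joint_torque': array([ 1.62258399e-03, -4.47046173e+01, -4.06907415e+01,  6.98640780e-02,
        2.74632237e-02, -1.07120736e-04]), 'tcp_pos': array([ 0.17434104, -0.57416763,  0.40376917]), 'orientation': array([-1.79915170e+02, -4.72241892e-03,  1.68917567e+01]), 'contact_force': array([ 1.09721229, -0.09101811, -0.30007911]), 'torque': array([ 0.02446938, -0.07405082, -0.05534606]), 'opening': 0.08753286238453507}
```

View pics/scene.png

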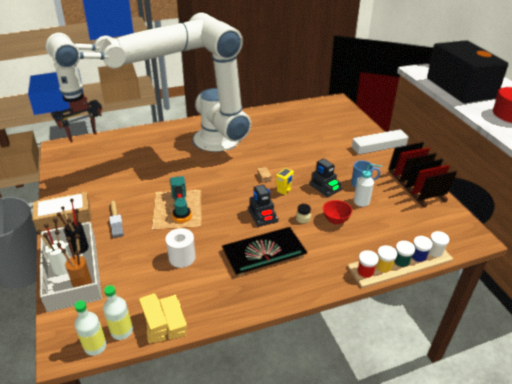

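View pics/top.png

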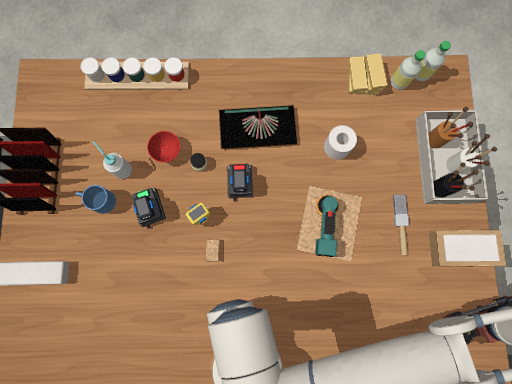

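View pics/wrist.png

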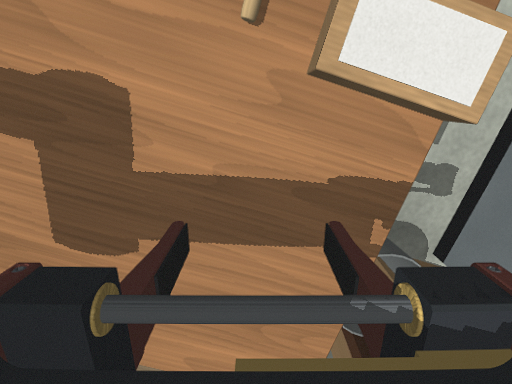

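The scene and top pictures show the green charger at top-view pixel (148,207), the red one at (239,181) and the mat at about (330,223). A yellow look-alike stands at (198,213).

```bash
python3 - <<'E'
from h import *
crop('top',118,172,208,242,8,'ctop'); crop('scene',295,145,365,205,10,'cscene'); crop('top',290,180,370,265,7,'cmat')
s=load('top')
for uv in [(148,207),(239,181),(330,223),(198,213)]: print(uv,atz(s,uv,0.1),atz(s,uv,0))
E
```

```text
(148, 207) [0.49109833 0.29899649 0.1       ] [0.50684614 0.32299436 0.        ]
(239, 181) [0.57070693 0.01609084 0.1       ] [0.59258618 0.01829938 0.        ]
(330, 223) [ 0.43486899 -0.26420601  0.1       ] [ 0.44628603 -0.28358586  0.        ]
(198, 213) [0.47042907 0.14387465 0.1       ] [0.48458494 0.15592506 0.        ]
```

View pics/ctop.png

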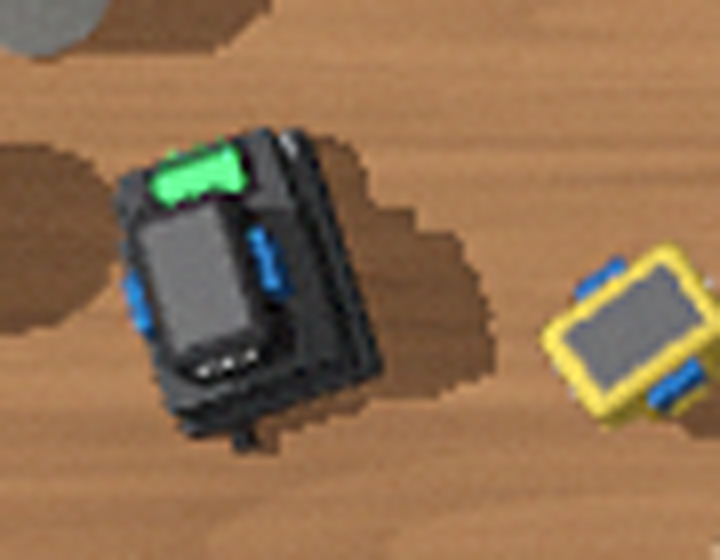

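View pics/cscene.png

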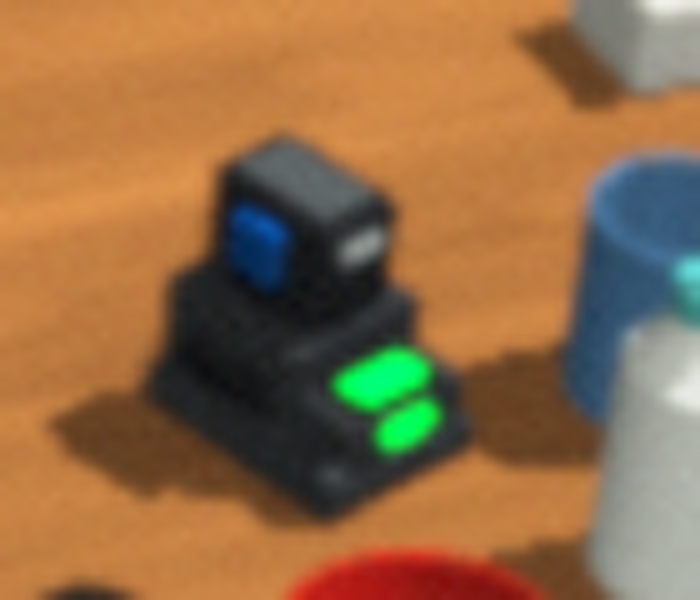

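View pics/cmat.png

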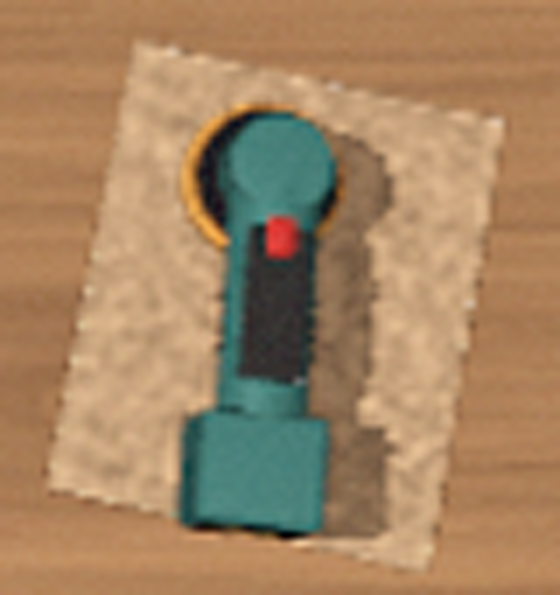

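```bash
python3 - <<'E'
from station import r
from h import *
s=load('top')
f=lambda u,v:(118+u/8,172+v/8)
L=atz(s,f(137,302),.1);R=atz(s,f(268,262),.1);c=(L+R)/2
d=L-R; print(c,np.linalg.norm(d),np.degrees(np.arctan2(-d[0],d[1])))
# lamp centre, foot edge
lamp=atz(s,f(198,175),.045);v=lamp-c;print(lamp,np.degrees(np.arctan2(v[1],v[0])),np.hypot(*v[:2]))
a=atz(s,f(298,135),.005);b=atz(s,f(382,370),.005);v=a-b;print(np.degrees(np.arctan2(v[1],v[0])),np.linalg.norm(v))
print('bottle',atz(s,(117,170),.1))
yaw=15.;x=np.array([np.cos(np.radians(yaw)),np.sin(np.radians(yaw))])
p=c[:2]-.084*x
print(r.inverse_kinematics([*p,.42],[180,0,yaw]))
r.reach([*p,.42],[180,0,yaw])
w=r.snapshot('wrist');save(w,'w1');print(r.sense()['clock'],r.sense()['tcp_pos'],proj(w,[*c[:2],.114]))
print(-np.array(w['R']).T@np.array(w['t']),w['R'])
E
```

```text
[0.49050675 0.31336958 0.1       ] 0.052042254204632474 16.82004625651193
[0.5431764  0.33087718 0.045     ] 18.387003237706455 0.055503222502943796
20.95067169277559 0.10682175613771032
bottle [0.61035665 0.4006893  0.1       ]
[ 3.15868054e+01 -9.56147669e+00  8.33659409e+01 -2.54444375e-14
  1.06195536e+02  1.06586805e+02]
3.3417 [0.40974714 0.29118111 0.41994744] [[255.48269628 101.5702063 ]]
[0.49066293 0.3126641  0.39991108] [[ 2.57049398e-01 -9.66398158e-01 -4.55288668e-04]
 [-9.21424834e-01 -2.45229069e-01  3.01395054e-01]
 [-2.91379275e-01 -7.70539029e-02 -9.53499247e-01]]
```

View pics/w1.png

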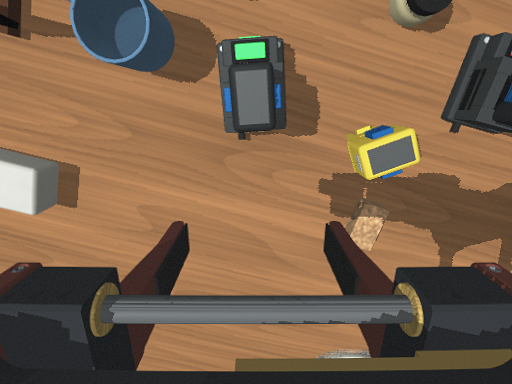

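The charged pack shows upright at about (253,98), between blue catches at (228,97) and (278,95). I'll enlarge it to measure.

```bash
python3 - <<'E'
from h import *
crop('w1',210,28,300,143,5,'cw1')
E
```

```text
(no output)
```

View pics/cw1.png

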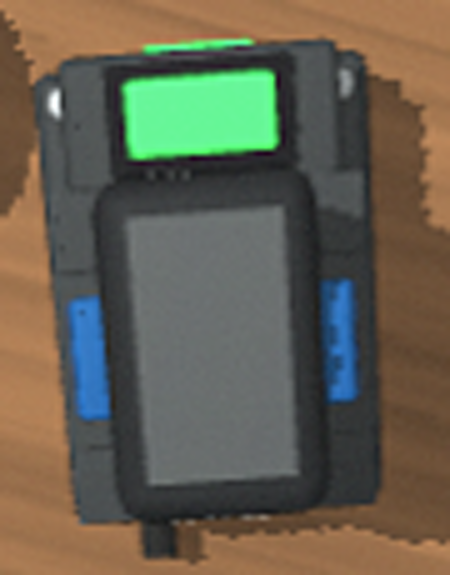

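```bash
python3 - <<'E'
from h import *
w=load('w1');f=lambda u,v:(210+u/5,28+v/5)
T=[atz(w,f(*q),.114)[:2] for q in [(124,220),(283,205),(300,475),(150,487)]]
c=np.mean(T,0);v=T[0]-T[3];v2=T[1]-T[2];y=T[0]-T[1];y2=T[3]-T[2]
a=lambda v:np.degrees(np.arctan2(v[1],v[0]))
print('top',c,a(v),a(v2),a(y)-90,a(y2)-90,np.linalg.norm(v),np.linalg.norm(y))
# pads upper outer edge z .092 : left outer line, right outer
L=atz(w,f(75,358),.092)[:2];R=atz(w,f(354,340),.092)[:2];d=L-R
print('pads',(L+R)/2,np.linalg.norm(d),a(d)-90)
l=[atz(w,f(*q),.045)[:2] for q in [(122,82),(276,70),(280,152),(130,160)]];lc=np.mean(l,0)
print('lamp',lc,a(lc-c),np.linalg.norm(lc-c),a(l[0]-l[1])-90)
# foot corners
F=[atz(w,f(*q),.012)[:2] for q in [(36,75),(368,58),(380,505),(80,522)]]
print('foot',np.mean(F,0),a(F[0]-F[3]),a(F[1]-F[2]),[np.linalg.norm(F[i]-F[i-1]) for i in range(4)])
# refine: project model
def P(x,y,z,c,yaw):
    t=np.radians(yaw);return [c[0]+x*np.cos(t)-y*np.sin(t),c[1]+x*np.sin(t)+y*np.cos(t),z]
im=cv2.resize(cv2.imread('pics/w1.png')[28:143,210:300],None,fx=5,fy=5)
yaw=18
for z,hx,hy,col in [(.114,.033,.022,(0,0,255)),(.062,.037,.036,(0,255,255)),(.092,.012,.0285,(255,0,255))]:
    q=proj(w,[P(sx*hx,sy*hy,z,c,yaw) for sx,sy in[(1,1),(1,-1),(-1,-1),(-1,1)]])
    cv2.polylines(im,[((q-[210,28])*5).astype(int)],True,col,1)
cv2.imwrite('pics/ov.png',im)
E
```

```text
top [0.4930551  0.31667462] 19.62291423089521 19.393118501868162 19.890573511835 19.3715270413324 0.05013907590445484 0.030420210479992382
pads [0.49347365 0.31708529] 0.05889488972495349 18.408034819221726
lamp [0.54311497 0.33362849] 18.709789777352118 0.05285285773757586 18.916389995195416
foot [0.50640137 0.32086987] 18.832571102118635 18.206244148543743 [np.float64(0.11162233101496279), np.float64(0.08365717576738578), np.float64(0.11078825786591046), np.float64(0.08243129566750684)]
```

View pics/ov.png

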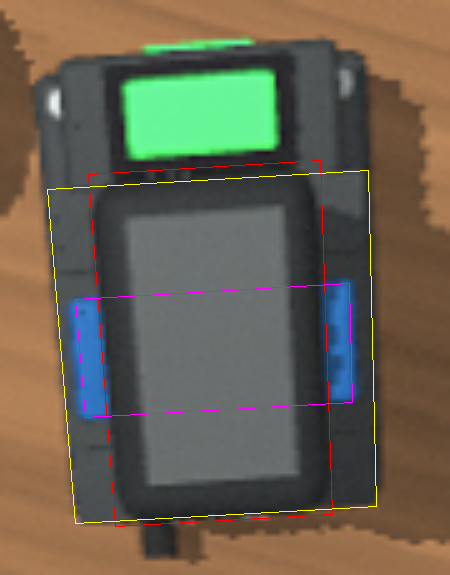

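```bash
python3 - <<'E'
from station import r
from h import *
c=[.4933,.3169]
r.reach([*c,.32],[180,0,19]); print(r.sense()['joints'])
w=r.snapshot('wrist');save(w,'w2')
r.servo_line([*c,.2555],speed=.08)
w=r.snapshot('wrist');save(w,'w3')
s=r.sense();print(s['clock'],s['tcp_pos'],s['orientation'],s['contact_force'])
E
```

```text
[2.93755146e+01 3.07552168e+00 8.12726107e+01 1.01894197e-02
 9.56938974e+01 1.00425777e+02]
4.9917 [0.49351783 0.3169994  0.25637888] [-1.79986846e+02 -8.00251784e-02  1.89987192e+01] [-0.56510194  0.45724323 -1.19978538]
```

View pics/w3.png

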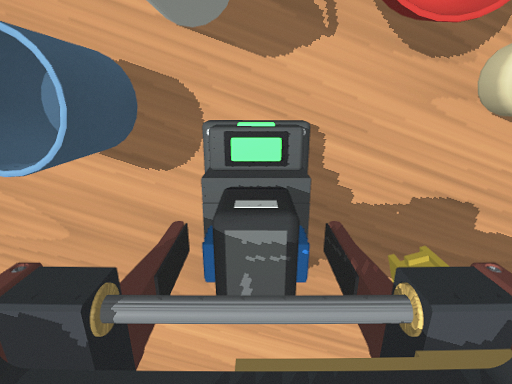

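The pack sits midway between the fingers: its catches are at columns 203 and 309 and the fingertips at 187 and 326. The charger is square to the tool, so I'll pinch.

```bash
python3 - <<'E'
from station import r
from h import *
r.grab(35); r.wait(.3)
w=r.snapshot('wrist');save(w,'w4')
s=r.sense();print(s['clock'],s['tcp_pos'],s['contact_force'],s['torque'],s['opening'])
E
```

```text
6.0917 [0.49325879 0.31705488 0.25574519] [-1.54794646  1.64825416  2.91612306] [2.07890874e-01 2.73593632e-01 1.71121061e-05] 0.04405688493016676
```

View pics/w4.png

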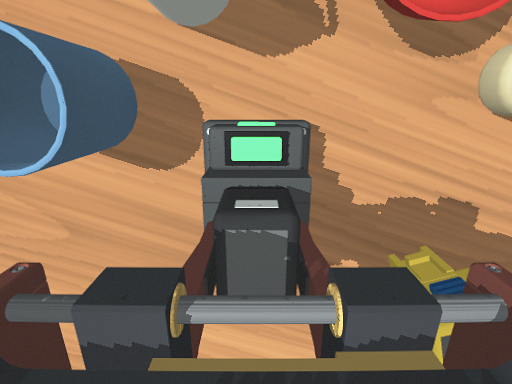

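```bash
python3 - <<'E'
from station import r
from h import *
s=r.sense();x,y,z=s['tcp_pos']
r.servo_line([.4933,.3169,.2625],speed=.02)
s=r.sense();print(s['clock'],s['tcp_pos'],s['contact_force'],s['opening'])
if abs(s['contact_force'][2])<12:
    r.servo_line([.4933,.3169,.33],speed=.06)
    s=r.sense();print(s['clock'],s['tcp_pos'],s['contact_force'],s['opening'])
    for n in ['wrist','scene']: save(r.snapshot(n),n+'5')
    crop('scene5',280,100,380,205,6,'c5')
E
```

```text
6.5917 [0.49332271 0.31679238 0.2621879 ] [-0.59697297  0.1296586  -3.30662036] 0.04359449330201618
7.8667 [0.49323409 0.31686938 0.32933356] [ 0.62353334 -0.66634632 -2.69343661] 0.043941069337997
```

View pics/c5.png

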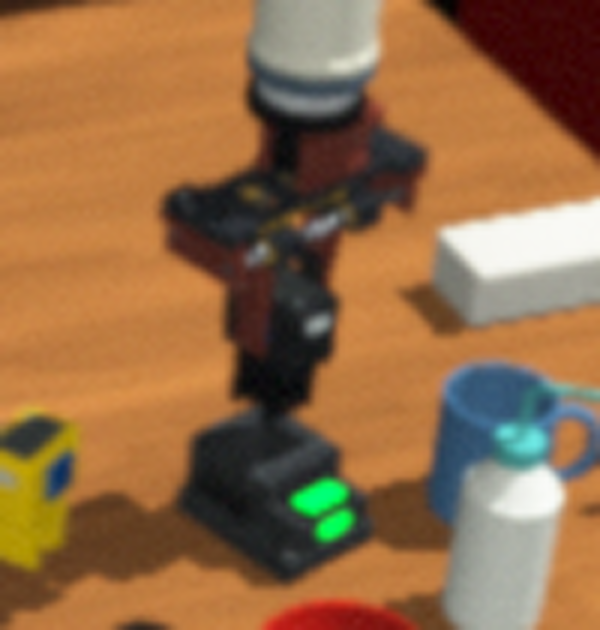

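View pics/wrist5.png

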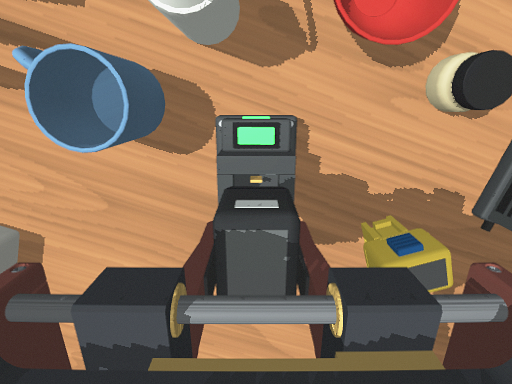

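```bash
python3 - <<'E'
from station import r
from h import *
s=load('top');f=lambda u,v:(290+u/7,180+v/7)
M=[atz(s,f(*q),.003)[:2] for q in [(137,42),(503,122),(430,568),(50,488)]]
m=np.mean(M,0);print(m,[np.linalg.norm(M[i]-M[i-1]) for i in range(4)])
r.servo_line([.4933,.3169,.45],speed=.12)
r.servo_line([*m,.45],speed=.15)
r.wait(.5)
s=r.sense();print(s['clock'],s['tcp_pos'],s['orientation'],s['contact_force'],s['opening'],s['joints'])
for n in ['wrist','scene','top']: save(r.snapshot(n),n+'6')
crop('scene6',110,70,260,240,4,'c6')
t=load('top6');print(proj(t,[[*m,.003]]))
E
```

```text
[ 0.44587554 -0.28285491] [np.float64(0.21830909509585825), np.float64(0.178422787110825), np.float64(0.21527926438348902), np.float64(0.17914002052909)]
13.775 [ 0.44587828 -0.28285752  0.45000633] [-1.79999247e+02 -1.76926197e-03  1.90005197e+01] [-0.52032815  0.09587949 -2.54801757] 0.04366129351970499 [-3.60827823e+01 -5.06260224e+00  7.61859711e+01  1.98851579e-03
  1.08876236e+02  3.49173413e+01]
[[329.95591876 223.02087633]]
```

View pics/scene6.png

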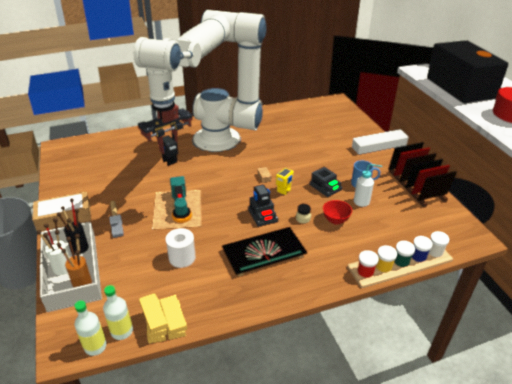

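View pics/c6.png

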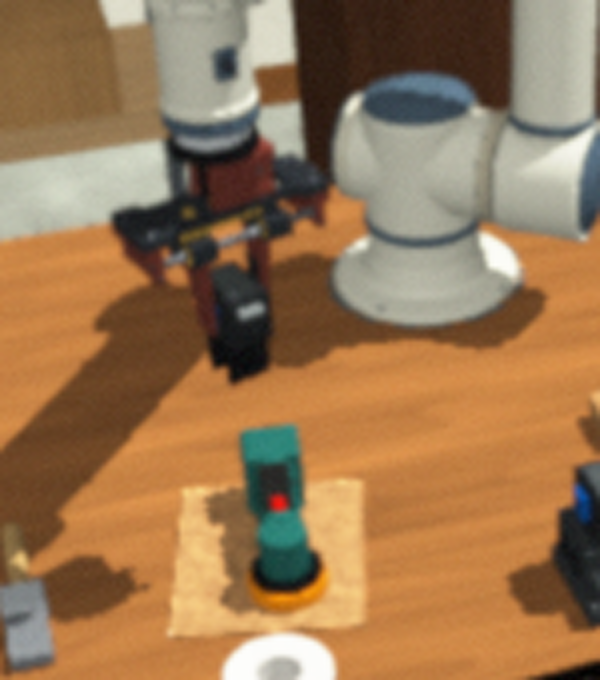

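View pics/wrist6.png

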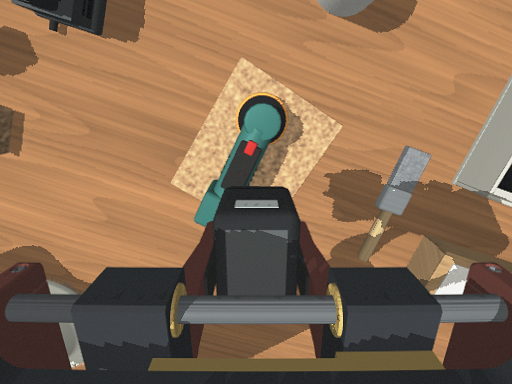

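View pics/top6.png

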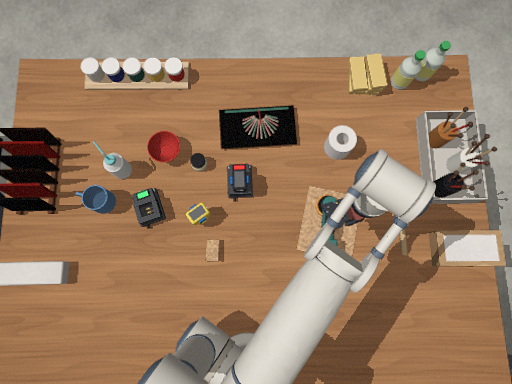

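The pack hangs upright in the gripper over the mat. Its place in the wrist view is the same as when I gripped it (top edge at row 187, columns 217–299), so it hasn't slipped. Nothing else has moved.

```bash
python3 - <<'E'
from station import r
s=r.sense();print(s['joint_vel'].round(2),s['opening'],s['tcp_pos']);r.hand_in();print(r.sense()['clock'])
E
```

```text
[ 0.04 -0.05  0.05  0.06  0.06  0.08] 0.04405600898427562 [ 0.4458579  -0.2828615   0.44999687]
the job is handed in; nothing more can be done
the job is handed in; nothing more can be done
```

I pinched both catches of the green-lamp pack with a 35 N grip, lifted it straight out of the charger and brought it over the centre of the cork mat. I then handed the job in while still holding it.

- **Grip:** the fingers were 44 mm apart, close to the 45 mm expected when both catches are fully in. The pack had not moved in the wrist view since the pinch.
- **Pose:** the tool pointed straight down and was steady at x 0.446, y -0.283, against a measured mat centre of the same values. From the grip height, the pack's foot is about 21 cm above the mat.
- **Load:** while lifting and holding, the wrist read about 2.5 to 3.3 N, which fits the pack's weight and shows no snagging.
- **Surroundings:** the pictures show the red-lamp pack still seated, and the polisher, wet panel and other items looking unmoved.
- **Time:** the clock was at about 14 s just before I handed in, well under the 38 s limit.

No check failed. The first yaw readings from the top picture ranged from 17 to 21°. The closer wrist view narrowed that to about 19°, which I used.

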